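# Fold out the crank and tighten the jar clamp

### The arm

A 6-joint arm with a two-finger parallel gripper is mounted at the origin on the work surface. World frame = base frame: x ahead of the robot, y to its left, z up, the work surface at z = 0. Lengths are in m, angles in rad, forces in N, time in s.
With the tool pointing down it reaches from about 0.3 to 0.875 m from the base axis. Payload 6.4 kg.
Tool frame: the origin (TCP) lies at the very end of the fingers, on their centre line; the grasp point (between the pads) lies 19 mm behind it; z points along the fingers, y is the line along which they close (so a half turn about z gives the same grasp; the last joint's range is limited). The gripper opens to 85 mm and grips with 20 to 120 N. Pads are 22 mm wide; open, the fingers measure 114 mm over their backs; the gripper's body (76 mm by 85 mm) begins 54 mm behind the grasp point. The pads swing forward as they close: fully open they stand 13 mm farther back than shut.
Start: joints at [1.006, 0.181, 1.607, -0, 1.354, -0.206], TCP at [0.202, 0.538, 0.231] pointing down, gripper open.
Joint ranges: [-2.99, 2.99], [-0.89, 2.07], [0.3, 2.58], [-1.14, 4.28], [0, 2.63], [-3.12, 3.12]. Speed limits (rad/s): [2.57, 2.57, 3.01, 3.14, 3.14, 3.14].

### API

Orientations are given as a unit quaternion [w, x, y, z].
In Python, from bench import ctrl, viewer, sensors gives the robot as it stands (ctrl), with the cameras (viewer) and the readings (sensors).
- The arm moves only by the shell command python3 jog.py 'ROWS'. ROWS is a JSON list of rows, 1 to 10 of them, each of 7 numbers: dx, dy, dz in m, then a rotation vector rx, ry, rz in rad, then the opening from 0.0 (shut) to 1.0 (fully open); each row is the pose to reach, as a shift and turn from the pose commanded when the command began, along the tool's axes at that moment; what a row does not reach only later rows make up. A row lasts 1/8 s, in which the tool goes at most 0.0625 m and 0.188 rad, less where a joint would pass 70% of its speed; a pose out of reach is approached as far as the arm can. The fingers move at their own pace and stop on an object; the grip force is fixed at half the most. Time passes only in rows, so rows that do not move let the fingers close. It prints the time, the measured TCP pose, the force, the opening and the grip force at its end.
- sensors.get_obs(): the state, without advancing time (a new reading comes with each control period).
- viewer.camera(name): name is "scene" or "top" or "wrist"; returns the picture (420x560x3 uint8, blue, green, red); there is no depth.
- viewer.camera_params(name): a dict with "fovy" (degrees; the focal length in pixels is half the picture's height over the tangent of half this angle, whatever the lens; pixels are square), "cx", "cy" (the principal point, pixels), "dist" ([k1, k2, p1, p2, k3] as OpenCV has them; the pictures are not rectified), "view" (4x4, takes a point from world to camera coordinates). Camera axes: x right, y up, looking along -z (the intrinsics and any distortion apply to the point x, -y, -z); pixel columns grow to the right and rows downward; lengths in m; the calibration is good to about 2 mm. A picture is of the moment at which its call begins: read the wrist's pose just before it. camera_params takes no time and is no camera call; for the wrist camera it gives the pose at the moment of the call.
- ctrl.hand_in(): hands the job in; it is judged then, once.
The state is a dict: "time_s": time; "q": joint angles; "dq": joint speeds; "joint_efforts": joint torques, N m; "eef_pos": TCP position; "eef_rot": TCP orientation; "wrist_force": force on the tool from outside, world axes, zero at the start; "torque": the same for the moment, N m; "opening": opening from 0.0 (shut) to 1.0 (fully open); "grasp_force": force on a finger pad.
Only numpy, scipy, OpenCV 4.12 (cv2) and the standard library are available. Lean on these libraries where they do the work, as an engineer would, in place of code of your own. Each camera call takes 0.05 s, during which the arm holds its last target. There are 200 camera calls.

### The job

The jar standing in the blue bench clamp is still loose. Fold the orange crank handle fully out until it stands straight off its crank arm, only then crank it clockwise (as seen facing the sloped crank face) until the jaw holds the jar firmly against the rear stop: when cranking turns clearly stiffer, tighten just a little more and stop, without crushing the jar. Leave the handle folded out, let go of it, and do not disturb the other things on the bench.

Things in the scene. Friction and masses are not known exactly. Their poses are not given: they have to be found in the camera images.
- clamp: Blue hand-cranked jar clamp fixed to the bench. Origin on the bench under the centre of its sloped crank face; x level, towards the face's high side, y to the left along the jaw's rails, z up. The face, 170 x 200 mm, leans 33 degrees from level, centre at (0, 0, 0.120); outward normal (-0.545, 0, 0.839), up-slope (0.839, 0, 0.545) in this frame.
- shelf_edge (a point): Middle of the lower front edge of the clamp's fixed white shelf (240 mm wide, 105 mm deep) that overhangs the top of the crank face. A gripper held upright on the handle hits it when the handle passes the top of its circle; one tilted along the face's normal passes under it. Axes as clamp.
- hub (a point): Point on the crank's axis of turning, 52 mm out from the crank face along its normal, level with the handle's hinge; axes as clamp.
- hinge (a point): Hinge pin at the crank arm's end about which the handle folds, 85 mm from the crank's axis. x: along the handle from hinge to free end; y: along the pin. Arm: 16 mm wide, top 22 mm below the pin, seen square to the face. The hinge cheeks are 24 mm wide together, within 11 mm of the pin.
- grip (a point): On the centre line of the orange round sleeve of the handle, 60 mm from the hinge. Sleeve 24 mm thick, from 18 to 100 mm from the hinge; it turns freely on its own pin, so a gripper holding it need not turn while cranking. Axes x and y turn with the fold as hinge's do.
- handle (a joint): Fold angle of the handle, rad. 0: folded flat over the arm, free end over the hub. 1.571: fully out, a hard stop, standing along the face's normal. It stays where it is left (friction, about 2 N at 60 mm).
- crank (a joint): Crank angle, rad, growing clockwise seen facing the crank face; 0: arm points down-slope. Each rad moves the jaw 10 mm to the rear stop; clamped somewhere from 4.4 to 7.5. Free cranking takes about 6 N at the handle; once the jar is pinched this grows about 1 N per 0.1 rad (1 N there is 8 N on the jar). Let go, it holds up to 50 N on the jar.
- jaw: Grey jaw block, 30 x 130 x 70 mm, slid by the crank along two rails (24 mm high, at clamp x -40 and 120 mm); the jar stands on the bench between them. Origin under the block's middle; x to the rear stop. A push of 15 to 80 N on the jar is firm, above 100 N crushes it. The rear stop, a fixed grey block, is not measured: its face is at 260 to 274 mm on the clamp's y axis.
- pad_face (a point): Centre of the front face of the jaw's black rubber pad (90 mm wide, 60 mm high), 62 mm above the bench; the pad gives up to 13 mm into the jaw against a spring of 8 N per mm. x to the rear stop.
- yellow_jar: Yellow round jar with orange lid, 88 mm across, 130 mm high, 0.4 to 0.8 kg; origin at the centre of its underside. Either this one or the white jar stands in the clamp, the other one beside it.
- white_jar: White round jar with blue lid, 80 mm across, 150 mm high, 0.35 to 0.7 kg; origin at the centre of its underside.
- tip_box: Green pipette tip box with clear lid, 85 x 125 x 75 mm, loose on the bench; origin at the centre of its underside. Leave alone.
- beaker: Glass beaker, 72 mm across, 90 mm high, loose on the bench; origin at the centre of its underside. Leave alone.

How it is judged:
By the outcome, as a careful person would: the job done as asked, in the order asked, and still so for the second after the job is handed in, with the robot touching nothing.
It also fails if it takes over 72 s, if anything falls off the work surface, if the arm or the gripper's body presses on something with over 40 N, if the wrist force passes 120 N, or if a joint passes its speed limit or range.

## Working session

There is one attempt and no reset: what is moved stays moved. The work goes in short steps, Python scripts to look and compute and a shell command to move; the robot and the scene stay as the last step left them, time stands still between calls to the robot, and variables do not carry over. Pictures are saved under pics/ and viewed, at most 10 in all, crops included, and the job is handed in when it is done.

```bash
ls; mkdir -p pics
python3 - <<'E'
from bench import ctrl, viewer, sensors
import cv2
for n in ("scene","top"):
    cv2.imwrite(f"pics/{n}0.png",viewer.camera(n)); p=viewer.camera_params(n); print(n,p)
o=sensors.get_obs(); print(o)
E
```

```text
bench.py
jog.py
pics
scene {'fovy': 44.891264260151345, 'cx': 273.16348323241044, 'cy': 213.0951997183851, 'dist': array([0.05369719, 0.        , 0.        , 0.        , 0.        ]), 'view': array([[-0.99922175,  0.03844752,  0.00881414,  0.61540023],
       [-0.03400921, -0.95293663,  0.30125597, -0.02571847],
       [ 0.01998186,  0.30072175,  0.95350257, -1.50090026],
       [ 0.        ,  0.        ,  0.        ,  1.        ]])}
top {'fovy': 55.397147418938744, 'cx': 287.6953961235768, 'cy': 215.41194452086637, 'dist': array([-0.02852931,  0.        ,  0.        ,  0.        ,  0.        ]), 'view': array([[-0.02719775, -0.99914445, -0.03115512,  0.05367044],
       [ 0.98566991, -0.0319954 ,  0.16562345, -0.65342713],
       [-0.16647857, -0.02620408,  0.98569683, -1.17384554],
       [ 0.        ,  0.        ,  0.        ,  1.        ]])}
{'time_s': 0.1, 'q': array([ 1.00569314e+00,  1.81492209e-01,  1.60789514e+00,  6.07630898e-05,
        1.35380580e+00, -2.06275741e-01]), 'dq': array([ 0.00079517, -0.00166101, -0.00169629, -0.00129273,  0.00028514,
        0.00081818]), 'joint_efforts': array([-7.11073585e-05, -4.45874619e+01, -3.52241921e+01, -2.38633547e-04,
        4.09507789e-03, -1.10742980e-05]), 'eef_pos': array([0.20161103, 0.53797305, 0.23046615]), 'eef_rot': array([-3.28535297e-04,  1.78459141e-01,  9.83946997e-01, -7.30298881e-04]), 'wrist_force': array([ 0.08649733,  0.91280114, -0.25088981]), 'torque': array([ 0.03256743, -0.01277753,  0.02476358]), 'grasp_force': 0.0, 'opening': 1.0019614151014737}
```

View pics/scene0.png

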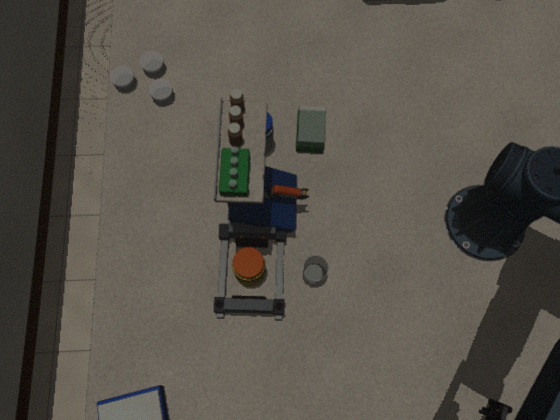

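View pics/top0.png

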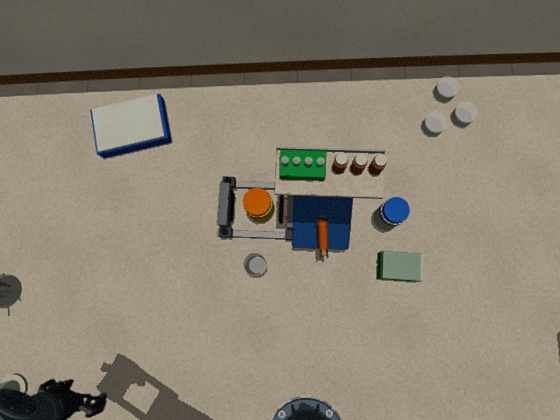

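The two pictures look down from above. In top, the clamp is at columns 220-385 and rows 150-260, the orange handle at about (323,240), and the yellow jar in the clamp at (258,204). In scene, the handle is at (290,191). Next I'll zoom in and measure the colour masks.

```bash
cat > h.py <<'E'
import numpy as np,cv2
from bench import ctrl, viewer, sensors
from scipy.spatial.transform import Rotation as R
def cam(n):
    p=viewer.camera_params(n); f=210/np.tan(np.radians(p['fovy'])/2)
    K=np.array([[f,0,p['cx']],[0,f,p['cy']],[0,0,1]]); V=np.array(p['view']); return K,np.array(p['dist']),V
def proj(n,X,c=None):
    K,d,V=c or cam(n); X=np.atleast_2d(X).astype(float); P=(X@V[:3,:3].T+V[:3,3])*[1,-1,-1]
    return cv2.projectPoints(P,np.zeros(3),np.zeros(3),K,d)[0][:,0]
def ray(n,uv,c=None):
    K,d,V=c or cam(n); q=cv2.undistortPoints(np.array(uv,float).reshape(-1,1,2),K,d)[:,0]
    D=np.c_[q[:,0],-q[:,1],-np.ones(len(q))]@V[:3,:3]; return -V[:3,:3].T@V[:3,3],D/np.linalg.norm(D,axis=1)[:,None]
def onz(n,uv,z,c=None):
    o,D=ray(n,uv,c); return o+D*((z-o[2])/D[:,2])[:,None]
def tri(n1,a,n2,b,c1=None,c2=None):
    o1,d1=ray(n1,a,c1); o2,d2=ray(n2,b,c2); out=[]
    for u,v in zip(d1,d2):
        s=np.linalg.lstsq(np.c_[u,-v],o2-o1,rcond=None)[0]; p,q=o1+u*s[0],o2+v*s[1]; out.append(np.r_[(p+q)/2,np.linalg.norm(p-q)])
    return np.array(out)
E
python3 - <<'E'
from h import *
s=cv2.imread('pics/scene0.png');t=cv2.imread('pics/top0.png')
a=cv2.resize(s[150:250,205:325],None,fx=6,fy=6,interpolation=cv2.INTER_CUBIC)
b=cv2.resize(t[140:270,210:395],None,fx=4.3,fy=4.3,interpolation=cv2.INTER_CUBIC)
cv2.imwrite('pics/cs.png',np.clip(a*1.8,0,255).astype(np.uint8));cv2.imwrite('pics/ct.png',np.clip(b*1.5,0,255).astype(np.uint8))
for n,im in(('scene',s),('top',t)):
    h=cv2.cvtColor(im,cv2.COLOR_BGR2HSV)
    for nm,lo,hi in(('or',(3,150,90),(16,255,255)),('blue',(105,120,30),(125,255,255))):
        m=cv2.inRange(h,lo,hi); k,_,st,ce=cv2.connectedComponentsWithStats(m)
        for i in range(1,k):
            if st[i,4]>40:
                c=max(cv2.findContours((_==i).astype(np.uint8),0,1)[0],key=len)
                print(n,nm,st[i],ce[i].round(1),[np.round(x,1) for x in cv2.minAreaRect(c)])
E
```

```text
scene or [275 186  25   8  91] [286.7 189.1] [array([287. , 189.3]), array([24.5,  5.2]), np.float64(5.0)]
scene or [233 248  31  29 704] [247.8 261.8] [array([248., 262.]), array([28., 30.]), np.float64(90.0)]
scene blue [267 113   5  19  71] [268.6 121.6] [array([269., 122.]), array([18.,  4.]), np.float64(90.0)]
scene blue [271 169  25  18 310] [282.8 178.1] [array([283. , 177.5]), array([24.7, 16.1]), np.float64(2.7)]
scene blue [270 202  26  28 616] [282.6 214.9] [array([282.5, 215.5]), array([27., 25.]), np.float64(90.0)]
scene blue [ 97 386  69  34 259] [136.8 397.5] [array([134.3, 396.4]), array([69.9, 31.3]), np.float64(12.8)]
top or [243 188  28  27 598] [256.5 201. ] [array([256.5, 201. ]), array([26., 27.]), np.float64(90.0)]
top or [318 221  10  29 224] [322.6 234.8] [array([322.5, 235. ]), array([28.2,  8. ]), np.float64(87.5)]
top blue [ 97  94  74  64 689] [143.7 137. ] [array([141.8, 138.3]), array([42.6, 85.6]), np.float64(46.9)]
top blue [ 292  196   60   54 2224] [320.9 221.7] [array([321.2, 222.2]), array([58.3, 51.7]), np.float64(2.3)]
top blue [383 197  26  26 530] [395.7 209.5] [array([395.5, 209.5]), array([25., 25.]), np.float64(90.0)]
```

View pics/cs.png

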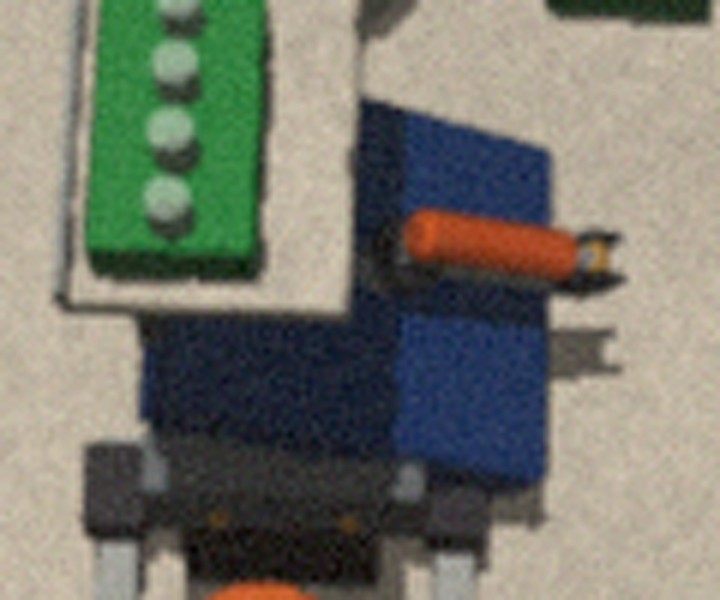

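View pics/ct.png

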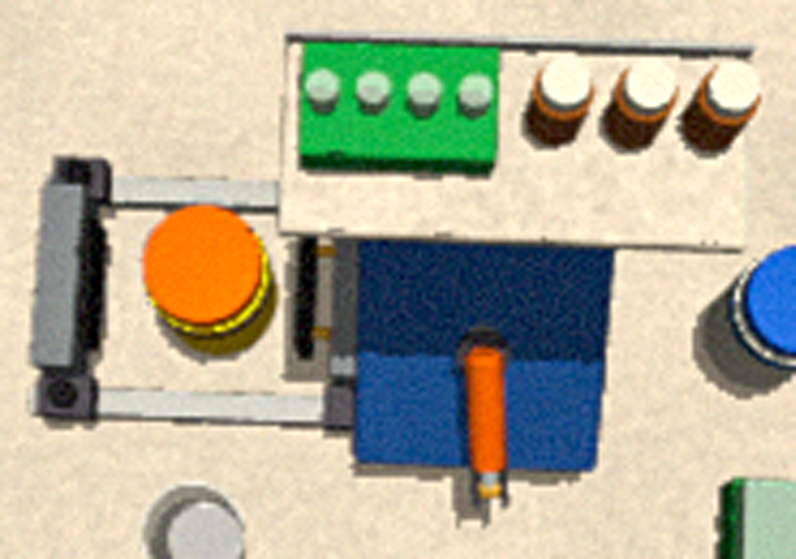

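Scene crop: the handle runs from its free end at about (275.5,188.5) to the hinge at about (305,192). The low edge of the face is at (296,175) to (296,231). Top crop: the hinge is at about (323.7,253.7), the free end at (322,222), and the face's low corners at (293,247.7) and (347.7,249.3). The handle is folded partly or fully over the arm, which points down-slope.

Run:
```python
from h import *
np.set_printoptions(precision=4,suppress=True)
S=lambda x,y:((x+.5)/6+204.5,(y+.5)/6+149.5); T=lambda x,y:((x+.5)/4.3+209.5,(y+.5)/4.3+139.5)
names="hinge sleeve_end_hinge sleeve_free faceL_lo faceR_lo".split()
s=[S(601,252),S(572,255),S(422,231),S(545,485),S(550,152)]
t=[T(490,490),T(488,468),T(483,350),T(356,462),T(594,470)]
for n,p in zip(names,tri('scene',s,'top',t)): print(n,p)
# shelf left/right front edges, top view; jaw rails
s=[S(348,312)];t=[T(282,234)]
print('shelfL',tri('scene',s,'top',t))
print('rail z.024 top', onz('top',[T(105,192),T(275,192),T(100,402),T(330,408)],.024))
print('jar lid z.13', onz('top',[(256.5,201)],.13), onz('scene',[(247.8,261.8)],.13))
print('padfront/stopface z~.09', onz('top',[T(298,300),T(103,290)],.09))
```

```text
hinge [ 0.5288 -0.0661  0.1311  0.001 ]
sleeve_end_hinge [ 0.5427 -0.065   0.1323  0.0022]
sleeve_free [ 0.6126 -0.0613  0.1821  0.0048]
faceL_lo [0.5557 0.0229 0.0606 0.0019]
faceR_lo [ 0.5449 -0.1429  0.0633  0.0019]
shelfL [[0.6444 0.0515 0.4033 0.0008]]
rail z.024 top [[0.767  0.2045 0.024 ]
 [0.7625 0.0774 0.024 ]
 [0.6092 0.2089 0.024 ]
 [0.5996 0.0408 0.024 ]]
jar lid z.13 [[0.6876 0.1218 0.13  ]] [[0.6879 0.1228 0.13  ]]
padfront/stopface z~.09 [[0.668  0.059  0.09  ]
 [0.6797 0.1955 0.09  ]]
```

The measurements agree with the given sizes: the rails are 160 mm apart, the low edge of the face is at z ≈ 0.063, and both views put the jar lid in the same place. The handle is folded at about 0 and the crank is slightly negative. Now I'll compute the approach.

```bash
cat >> h.py <<'E'
YAW=-0.054; ORG=np.array([0.634,-0.064,0.]); C=0.052
Rc=R.from_euler('z',YAW).as_matrix(); N=Rc@[-.545,0,.839]; UP=Rc@[.839,0,.545]; LY=Rc@[0,1,0]
RT=R.from_matrix(np.c_[-UP,LY,-N])   # tool: x down-slope, y left, z into face
HUB=ORG+[0,0,.12]+.052*N
def hinge(c): return HUB+.085*(-UP*np.cos(c)+LY*np.sin(c))
def pose():
    o=sensors.get_obs(); q=o['eef_rot']; return o['eef_pos'],R.from_quat(np.r_[q[1:],q[0]]),o
def go(Pgrasp,rot=RT):
    "row for putting grasp point at Pgrasp"
    p,r,o=pose(); t=Pgrasp+rot.as_matrix()[:,2]*.019
    return np.r_[r.inv().apply(t-p),(r.inv()*rot).as_rotvec()].round(4)
np.set_printoptions(precision=4,suppress=True)
E
python3 - <<'E'
from h import *
h=hinge(-.07);g=h+.06*UP; print(HUB,h,g); print(go(g+.13*N)); print(proj('top',[h,g,h+.1*UP,HUB]),proj('scene',[h,g,h+.1*UP,HUB]))
E
```

```text
[ 0.6057 -0.0625  0.1636] [ 0.5343 -0.0646  0.1174] [ 0.5846 -0.0673  0.1501]
[-0.5134 -0.4504 -0.0123 -0.0892 -0.5722 -0.2959]
[[322.6008 252.1453]
 [323.4692 233.3055]
 [324.0665 220.2882]
 [321.695  225.2346]] [[302.2765 193.8102]
 [284.3198 189.3767]
 [271.8856 186.3045]
 [276.6282 189.5826]]
```

```bash
R1='[-0.513,-0.45,-0.012,-0.089,-0.572,-0.296,1]'; python3 jog.py '[[-0.513,-0.45,-0.012,-0.089,-0.572,-0.296,1],[-0.513,-0.45,-0.012,-0.089,-0.572,-0.296,1],[-0.513,-0.45,-0.012,-0.089,-0.572,-0.296,1],[-0.513,-0.45,-0.012,-0.089,-0.572,-0.296,1],[-0.513,-0.45,-0.012,-0.089,-0.572,-0.296,1],[-0.513,-0.45,-0.012,-0.089,-0.572,-0.296,1],[-0.513,-0.45,-0.012,-0.089,-0.572,-0.296,1],[-0.513,-0.45,-0.012,-0.089,-0.572,-0.296,1],[-0.513,-0.45,-0.012,-0.089,-0.572,-0.296,1],[-0.513,-0.45,-0.012,-0.089,-0.572,-0.296,1]]'
python3 - <<'E'
from h import *
g=hinge(-.07)+.06*UP; print(go(g+.13*N))
E
```

```text
time_s: 1.35
eef_pos: [0.4927, -0.0055, 0.2425]
eef_rot: [0.285, 0.026, 0.958, -0.007]
wrist_force: [1.1, 0.9, 0.1]
opening: 1.001
grasp_force: 0.0
[-0.0295 -0.0567  0.0183  0.0002  0.0025 -0.0013]
```

```bash
python3 jog.py '[[-0.03,-0.057,0.018,0,0.003,-0.001,1],[-0.03,-0.057,0.018,0,0.003,-0.001,1],[-0.03,-0.057,0.018,0,0.003,-0.001,1]]'
python3 - <<'E'
from h import *
g=hinge(-.07)+.06*UP; print(go(g+.13*N))
p,r,o=pose(); c=cam('wrist'); im=viewer.camera('wrist'); cv2.imwrite('pics/w1.png',im); np.save('w1.npy',c[2])
print(proj('wrist',[hinge(-.07),g,hinge(-.07)+.1*UP,HUB],c), -c[2][:3,:3].T@c[2][:3,3])
h=cv2.cvtColor(im,cv2.COLOR_BGR2HSV);m=cv2.inRange(h,(3,150,60),(16,255,255)); k,l,st,ce=cv2.connectedComponentsWithStats(m)
for i in range(1,k):
    if st[i,4]>100: print(st[i],ce[i],cv2.minAreaRect(np.argwhere(l==i)[:,::-1].astype(np.float32)))
E
```

```text
time_s: 1.72
eef_pos: [0.5234, -0.062, 0.2422]
eef_rot: [0.282, 0.026, 0.959, -0.007]
wrist_force: [0.1, -0.1, -0.3]
opening: 0.998
grasp_force: 0.0
[-0.0013 -0.002  -0.0004  0.0013 -0.0045 -0.0011]
[[266.0332 122.9973]
 [266.2941 202.003 ]
 [266.4611 249.5862]
 [273.8607 231.9618]] [ 0.3865 -0.0549  0.3244]
[ 250  145   39  107 3152] [269.4261 197.2538] ((269.476806640625, 198.42568969726562), (105.87471008300781, 30.80483055114746), 85.15599822998047)
[ 408  205   85   61 3949] [449.5022 235.0362] ((449.85003662109375, 234.55001831054688), (57.23721694946289, 82.21920776367188), 71.56504821777344)
```

View pics/w1.png

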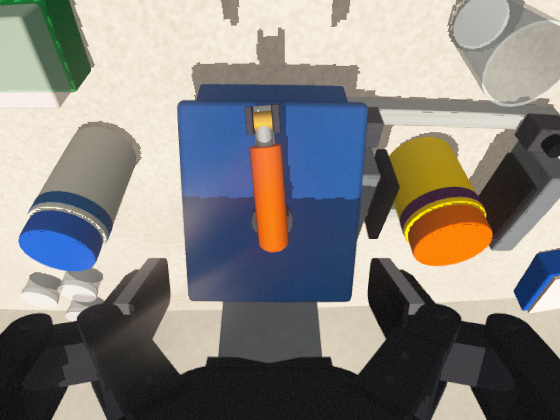

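The wrist view shows the face's corners at about (180,101), (367,102), (353,301) and (188,301). The hinge is at about (263,119), the sleeve's free end at about (273,250), and the hub disc at about (272,221). I'll refine the clamp pose with PnP on the four corners.

Run:
```python
from h import *
K,d,V=cam('wrist'); V=np.load('w1.npy'); c=(K,d,V)
im=cv2.imread('pics/w1.png'); h=cv2.cvtColor(im,cv2.COLOR_BGR2HSV)
m=cv2.inRange(h,(105,120,25),(125,255,255)); m[:,:165]=0; m[:,385:]=0; m[:98]=0; m[305:]=0
# edges: row-wise left/right extents, column-wise bottom
L=[];Rr=[]
for v in range(125,285,4):
    u=np.flatnonzero(m[v]); L.append((v,u.min())); Rr.append((v,u.max()+1)) if v>225 or v<150 else 0
lf=np.polyfit(*np.array(L).T,1); rf=np.polyfit(*np.array(Rr).T,1)
bt=np.median([np.flatnonzero(m[:,u]).max()+.5 for u in range(200,345,5)])
print(lf,rf,bt,[np.flatnonzero(m[:,u]).min() for u in (195,215,230,310,340,355)])
for tp in(101,):
    img=np.array([(lf@[v,1],v) for v in(tp,bt)]+[(rf@[v,1],v) for v in(bt,tp)])
    X=np.array([ORG+[0,0,.12]+a*UP*.1+b*LY*.085 for a,b in((-1,-1),(1,-1),(1,1),(-1,1))])
    print('corners',img.round(1),'pred',proj('wrist',X,c).round(1))
    obj=np.array([[a*.1,b*.085,0] for a,b in((-1,-1),(1,-1),(1,1),(-1,1))]) # x up-slope,y left,z out
    ok,rv,tv=cv2.solvePnP(obj,img,K,d); A=R.from_rotvec(rv[:,0]).as_matrix()
    F=V[:3,:3].T@np.diag([1,-1,-1]); W=F@A; t=V[:3,:3].T@(np.array([1,-1,-1])*tv[:,0]-V[:3,3])
    print('face centre',t,'up',W[:,0],'left',W[:,1],'n',W[:,2])
# hinge, sleeve ends rayed to plane through HUB normal N
o,D=ray('wrist',[(263,119),(264.5,146),(273,250),(269.4,197.5)],c); s=((HUB-o)@N)/(D@N); P=o+D*s[:,None]
print([( (p-HUB)@-UP,(p-HUB)@LY) for p in P])
```

```text
[  0.3299 140.6348] [ -0.0921 378.3317] 300.5 [np.int64(103), np.int64(98), np.int64(98), np.int64(98), np.int64(98), np.int64(103)]
corners [[174.  101. ]
 [239.8 300.5]
 [350.7 300.5]
 [369.  101. ]] pred [[176.  103.2]
 [190.7 304.6]
 [354.7 304.2]
 [370.2 103.1]]
face centre [ 0.639  -0.0604  0.1154] up [0.9099 0.0742 0.4082] left [-0.1873  0.9514  0.2444] n [-0.3703 -0.2988  0.8796]
[(np.float64(0.0877450459486758), np.float64(-0.008148431689361656)), (np.float64(0.0680791183429057), np.float64(-0.007139611867851914)), (np.float64(-0.01559681350356878), np.float64(-0.0006498919363335115)), (np.float64(0.028430572904259932), np.float64(-0.0035310873522369363))]
```

```bash
sed -i 's/^YAW=.*/YAW=-0.06; ORG=np.array([0.632,-0.065,0.]); C0=-0.083/' h.py
cat >> h.py <<'E'
RG=RT*R.from_rotvec([0,0,C0])  # tool x along the arm as found
E
python3 - <<'E'
from h import *
h=hinge(C0); u=(HUB-h)/.085; print(h,u); g=h+.062*u+.002*N; print(go(g,RG))
X=np.array([ORG+[0,0,.12]+a*UP*.1+b*LY*.085 for a,b in((-1,-1),(1,-1),(1,1),(-1,1))]+[h,h+.1*u]); K,d,_=cam('wrist'); print(proj('w',X,(K,d,np.load('w1.npy'))))
E
```

```text
[ 0.5323 -0.0661  0.1175] [0.8396 0.0326 0.5431]
[-0.0022 -0.0001  0.1268  0.0055 -0.0039 -0.0776]
[[174.7359 100.7953]
 [188.6903 303.5706]
 [353.4417 303.6351]
 [369.8697 101.6389]
 [263.8006 120.8617]
 [274.1191 247.9458]]
```

The projections now match the picture, so I'll descend and close.

```bash
python3 jog.py '[[-0.002,0,0.05,0.005,-0.004,-0.078,1],[-0.002,0,0.1,0.005,-0.004,-0.078,1],[-0.002,0,0.127,0.005,-0.004,-0.078,1],[-0.002,0,0.127,0.005,-0.004,-0.078,1],[-0.002,0,0.127,0.005,-0.004,-0.078,0.2],[-0.002,0,0.127,0.005,-0.004,-0.078,0],[-0.002,0,0.127,0.005,-0.004,-0.078,0],[-0.002,0,0.127,0.005,-0.004,-0.078,0],[-0.002,0,0.127,0.005,-0.004,-0.078,0]]'
python3 - <<'E'
from h import *
h=hinge(C0); u=(HUB-h)/.085; g=h+.062*u+.002*N; print(go(g,RG)); p,r,o=pose(); print(r.inv().apply(o['wrist_force']),o['opening'],o['grasp_force'])
E
```

```text
time_s: 2.9
eef_pos: [0.5951, -0.0653, 0.1386]
eef_rot: [0.285, -0.011, 0.958, -0.021]
wrist_force: [-0.7, 5.2, 5.3]
opening: 0.26
grasp_force: 58.6
[ 0.0021  0.0008  0.0006 -0.0004  0.0032  0.0005]
[-2.4641  4.9168 -5.0354] 0.26011367051185075 58.61735701560974
```

```bash
python3 jog.py '[[0.0012,0,-0.0123,0,0,0,0],[0.005,0,-0.024,0,0,0,0],[0.0108,0,-0.035,0,0,0,0],[0.0188,0,-0.0445,0,0,0,0]]'
python3 - <<'E'
from h import *
h=hinge(C0);p,r,o=pose(); g=p-r.as_matrix()[:,2]*.019; print('rel hinge',RG.inv().apply(g-h)); print(r.inv().apply(o['wrist_force']),o['opening'],o['grasp_force'],r.inv().apply(o['torque']),(r.inv()*RG).as_rotvec())
E
```

```text
time_s: 3.4
eef_pos: [0.5545, -0.0644, 0.1645]
eef_rot: [0.284, -0.011, 0.958, -0.02]
wrist_force: [10.0, 3.7, -10.2]
opening: 0.255
grasp_force: 59.2
rel hinge [-0.0441 -0.0006 -0.0465]
[-2.9078  4.0272 13.8888] 0.25529661057491004 59.23559457063675 [-0.6228 -0.9159  0.0261] [-0.0002  0.0022 -0.0003]
```

```bash
python3 jog.py '[[0.0097,0,-0.0077,0,0,0,0],[0.0207,0,-0.0133,0,0,0,0],[0.0327,0,-0.0166,0,0,0,0],[0.0432,0,-0.0175,0,0,0,0],[0.047,0,-0.0175,0,0,0,0],[0.047,0,-0.0175,0,0,0,0]]'
cat > st.py <<'E'
from h import *
h=hinge(C0);p,r,o=pose(); g=p-r.as_matrix()[:,2]*.019; v=RG.inv().apply(g-HUB); print('t',o['time_s'],'rel hub',v,'crank',np.arctan2(v[1],v[0])+C0,'rad',np.hypot(v[0],v[1])); print('F',r.inv().apply(o['wrist_force']),'T',r.inv().apply(o['torque']),o['opening'],o['grasp_force'],(r.inv()*RG).as_rotvec())
E
python3 st.py
```

```text
time_s: 4.15
eef_pos: [0.5082, -0.0666, 0.157]
eef_rot: [0.288, -0.011, 0.957, -0.022]
wrist_force: [3.1, 5.7, 9.4]
opening: 0.257
grasp_force: 58.7
t 4.15 rel hub [ 0.0841 -0.002  -0.0653] crank -0.10719283267985139 rad 0.08409224281418792
F [-7.9917  5.1779 -6.334 ] T [-0.9054 -1.56   -0.0379] 0.2568952979485723 58.67072099586949 [-0.0031  0.0087  0.0003]
```

```bash
python3 jog.py '[[0.003,0,0,0,0,0,0],[0.005,0,0,0,0,0,0],[0.005,0,0,0,0,0,0]]'; python3 st.py
python3 - <<'E'
from h import *
s=viewer.camera('scene');w=viewer.camera('wrist')
a=cv2.resize(s[150:250,205:345],(560,400),interpolation=cv2.INTER_CUBIC)
cv2.imwrite('pics/w2.png',np.vstack([cv2.resize(w[:, :],(400,300)),cv2.resize(np.clip(a*1.6,0,255).astype(np.uint8),(400,286))]))
E
```

```text
time_s: 4.53
eef_pos: [0.5047, -0.067, 0.1549]
eef_rot: [0.288, -0.011, 0.957, -0.022]
wrist_force: [6.4, 6.5, 8.4]
opening: 0.254
grasp_force: 58.0
t 4.525 rel hub [ 0.0882 -0.0023 -0.0654] crank -0.10895570184338194 rad 0.08819783563487262
F [-10.2354   6.0477  -3.708 ] T [-1.092  -2.1026 -0.0297] 0.2541049307688709 57.97342191308417 [-0.0036  0.0101  0.0001]
```

View pics/w2.png

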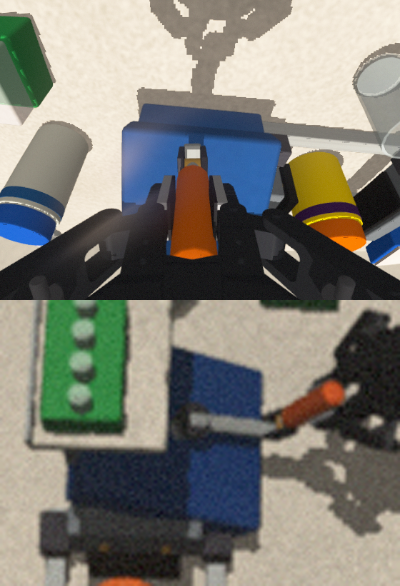

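Wrist view: the handle stands up between the fingers, with the hinge at (190,155) in the crop. In the scene crop it runs from (275,428) to (335,390), nearly normal to the face. The last push still moved the tool 4 mm, so it isn't at the stop yet. I'll keep pushing in small steps.

```bash
for i in 1 2; do :; done; python3 jog.py '[[0.003,0,0,0,0,0,0],[0.003,0,0,0,0,0,0]]'; python3 st.py;  python3 jog.py '[[0.003,0,0,0,0,0,0],[0.003,0,0,0,0,0,0]]'; python3 st.py; python3 jog.py '[[0.003,0,0,0,0,0,0],[0.003,0,0,0,0,0,0]]'; python3 st.py
```

```text
time_s: 4.88
eef_pos: [0.5018, -0.0674, 0.1529]
eef_rot: [0.288, -0.011, 0.957, -0.022]
wrist_force: [4.3, 4.6, 8.7]
opening: 0.248
grasp_force: 56.5
t 4.875 rel hub [ 0.0917 -0.0025 -0.0653] crank -0.11029362722444616 rad 0.09171713254893678
F [-8.5022  4.1697 -5.033 ] T [-0.6115 -1.5879 -0.0834] 0.2479561398332269 56.491232751868665 [-0.004   0.0092  0.0006]
time_s: 5.12
eef_pos: [0.4989, -0.0673, 0.1508]
eef_rot: [0.287, -0.011, 0.958, -0.022]
wrist_force: [3.9, 3.9, 8.6]
opening: 0.245
grasp_force: 56.6
t 5.125 rel hub [ 0.0952 -0.0024 -0.0651] crank -0.10788461620698009 rad 0.09526467904614655
F [-8.0768  3.4054 -5.1341] T [-0.6241 -1.3042 -0.0571] 0.24521927603382626 56.599869704805315 [-0.0036  0.0082  0.0005]
time_s: 5.38
eef_pos: [0.4963, -0.0675, 0.149]
eef_rot: [0.287, -0.011, 0.958, -0.022]
wrist_force: [5.1, 3.0, 5.9]
opening: 0.241
grasp_force: 56.6
t 5.375 rel hub [ 0.0984 -0.0024 -0.065 ] crank -0.10744383830220494 rad 0.09844789649911868
F [-7.617   2.7042 -2.1682] T [-0.5105 -1.3476  0.002 ] 0.24080847175719539 56.64051583735272 [-0.0037  0.0079  0.0003]
```

Run:
```python
from h import *
c=cam('wrist'); w=viewer.camera('wrist'); np.save('w3.npy',c[2]); cv2.imwrite('pics/w3full.png',w)
t=viewer.camera('top'); s=viewer.camera('scene')
A=cv2.resize(w[170:390,150:400],(500,440)); 
B=cv2.resize(np.clip(s[170:220,260:330]*1.6,0,255).astype(np.uint8),(300,214),interpolation=cv2.INTER_CUBIC)
T=cv2.resize(np.clip(t[210:280,290:360]*1.5,0,255).astype(np.uint8),(300,226),interpolation=cv2.INTER_CUBIC)
cv2.imwrite('pics/w3.png',np.hstack([A,np.vstack([B,T])]))
h=hinge(C0)
for k in(0,.02,.06,.1): print(k,proj('w',[h+k*N],c),proj('scene',[h+k*N]),proj('top',[h+k*N]))
```

```text
0 [[273.4923 249.0291]] [[302.9723 193.2645]] [[323.1569 252.826 ]]
0.02 [[273.8415 264.1309]] [[307.3829 191.2668]] [[323.4199 256.2599]]
0.06 [[274.7971 305.7453]] [[316.5207 187.128 ]] [[323.9718 263.4724]]
0.1 [[276.356  374.6159]] [[326.1076 182.7854]] [[324.5612 271.184 ]]
```

View pics/w3.png

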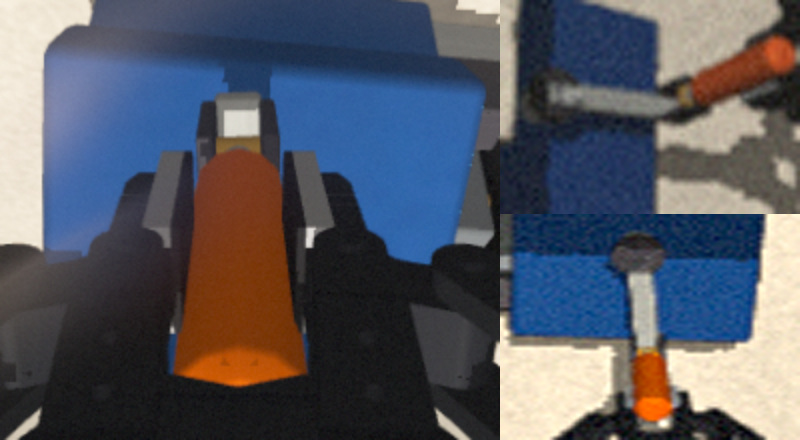

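```bash
python3 - <<'E'
from h import *
K,d,_=cam('wrist'); c=(K,d,np.load('w3.npy')); h=hinge(C0); u=(HUB-h)/.085
for f in (1.3,1.4,1.45,1.5,1.57):
    a=u*np.cos(f)+N*np.sin(f); b=-u*np.sin(f)+N*np.cos(f) ; t=h+.1*a
    print(f,'tip',proj('w',[t,t+.012*b,t-.012*b],c)[:,1].round(),proj('scene',[t]).round(1),proj('top',[t]).round(1))
im=cv2.imread('pics/w3full.png'); m=cv2.inRange(cv2.cvtColor(im,cv2.COLOR_BGR2HSV),(3,150,60),(16,255,255)); ys,xs=np.nonzero(m[:,230:310]); print(ys.min(),ys.max())
E
python3 st.py
```

```text
1.3 tip [423. 408. 437.] [[317.1 181.8]] [[324.1 261.7]]
1.4 tip [409. 388. 428.] [[320.6 182.1]] [[324.3 265.3]]
1.45 tip [400. 377. 421.] [[322.3 182.2]] [[324.4 267.1]]
1.5 tip [390. 364. 414.] [[323.9 182.4]] [[324.5 268.8]]
1.57 tip [375. 345. 402.] [[326.1 182.8]] [[324.6 271.2]]
245 363
t 5.525 rel hub [ 0.0984 -0.0024 -0.065 ] crank -0.10763803979243713 rad 0.09845698373846425
F [-6.957   3.12   -2.7534] T [-0.4404 -1.3575 -0.0684] 0.2415674801644403 56.67327947448939 [-0.0037  0.0078  0.0003]
```

The wrist view puts the near edge of the sleeve's end at row 344, which fits a fold of 1.57. The opening also shrank during the push, so the pads have slid along a handle already at its stop. I'll re-centre the grip and test that again.

```bash
python3 jog.py '[[0,0,0,0,0,0,0.6],[0,0,0,0,0,0,0.6],[-0.016,0,0,0,0,0,0.6],[-0.016,0,0,0,0,0,0],[-0.016,0,0,0,0,0,0],[-0.016,0,0,0,0,0,0],[-0.016,0,0,0,0,0,0]]' ; python3 st.py; python3 jog.py '[[0.003,0,0,0,0,0,0],[0.003,0,0,0,0,0,0]]'; python3 st.py;python3 jog.py '[[0.003,0,0,0,0,0,0],[0.003,0,0,0,0,0,0]]'; python3 st.py
```

```text
time_s: 6.4
eef_pos: [0.5069, -0.0658, 0.1546]
eef_rot: [0.284, -0.011, 0.959, -0.021]
wrist_force: [-3.6, -1.1, 4.3]
opening: 0.269
grasp_force: 58.3
t 6.4 rel hub [ 0.0863 -0.0012 -0.064 ] crank -0.09652083208726056 rad 0.086276311274352
F [ 0.7538 -1.2232 -5.5211] T [0.1292 0.4804 0.0772] 0.26892847339929976 58.28287124633789 [-0.001   0.0015  0.0005]
time_s: 6.65
eef_pos: [0.5057, -0.066, 0.1541]
eef_rot: [0.286, -0.011, 0.958, -0.021]
wrist_force: [7.2, 2.4, 0.3]
opening: 0.266
grasp_force: 59.1
t 6.65 rel hub [ 0.0876 -0.0013 -0.0642] crank -0.09747032891526304 rad 0.08760804191602846
F [-6.2518  2.296   3.5625] T [-0.3584 -1.1227 -0.0013] 0.26628748471566394 59.11204129457474 [-0.0014  0.0047 -0.0004]
time_s: 6.9
eef_pos: [0.5049, -0.0663, 0.1539]
eef_rot: [0.287, -0.01, 0.958, -0.021]
wrist_force: [20.4, 5.1, -6.7]
opening: 0.267
grasp_force: 59.8
t 6.9 rel hub [ 0.0885 -0.0016 -0.0645] crank -0.10109625131674899 rad 0.08848255006927641
F [-13.4909   5.2449  16.6652] T [-0.9233 -2.6299 -0.0487] 0.26709989259747563 59.8169070482254 [-0.0021  0.0085 -0.0013]
```

The opening is now 0.269, so the grip is centred. The force jumps to 13 N with almost no motion, so the handle is on its hard stop. I'll start cranking with a slight outward bias.

```bash
python3 jog.py '[[-0.005,0.001,0,0,0,0,0],[-0.0092,0.0267,0,0,0,0,0],[-0.0205,0.0501,0,0,0,0,0],[-0.0382,0.0691,0,0,0,0,0],[-0.0608,0.0821,0,0,0,0,0],[-0.0861,0.0878,0,0,0,0,0],[-0.0861,0.0878,0,0,0,0,0]]'
cat >> st.py <<'E'
th=np.arctan2(v[1],v[0]); F=r.inv().apply(o['wrist_force']); print('Frad(out +)',F[0]*np.cos(th)+F[1]*np.sin(th),'Ftan',-F[0]*np.sin(th)+F[1]*np.cos(th),'theta',th)
E
python3 st.py
```

```text
time_s: 7.78
eef_pos: [0.5751, 0.0236, 0.1951]
eef_rot: [0.285, -0.011, 0.958, -0.022]
wrist_force: [5.7, -6.6, -0.2]
opening: 0.263
grasp_force: 61.5
t 7.775 rel hub [ 0.0041  0.0857 -0.0638] crank 1.4394176955111668 rad 0.08581188701080189
F [-4.4232 -6.6338  3.5266] T [ 1.1156 -0.7028  0.0417] 0.26293523931879337 61.50145769119263 [-0.0029  0.0039  0.0016]
Frad(out +) -6.83989605499076 Ftan 4.097266794551773 theta 1.5224176955111668
```

```bash
python3 jog.py '[[-0.026,-0.0021,0,0,0,0,0],[-0.0501,-0.0117,0,0,0,0,0],[-0.0704,-0.028,0,0,0,0,0],[-0.0849,-0.0496,0,0,0,0,0],[-0.0923,-0.0745,0,0,0,0,0]]'; python3 st.py
```

```text
time_s: 8.4
eef_pos: [0.6488, -0.0451, 0.2455]
eef_rot: [0.28, -0.012, 0.96, -0.019]
wrist_force: [-19.9, 5.3, 7.8]
opening: 0.266
grasp_force: 63.3
t 8.4 rel hub [-0.083   0.0139 -0.0637] crank 2.892137532253827 rad 0.08417337752725952
F [ 12.3768   5.2497 -17.3763] T [-1.0345  2.362   0.0287] 0.2657132586864561 63.32078754901886 [ 0.0039 -0.0064  0.0014]
Frad(out +) -11.33588186998899 Ftan -7.227836824572918 theta 2.9751375322538274
```

```bash
python3 jog.py '[[0.0012,-0.026,-0.001,0,0,0,0],[0.0091,-0.0508,-0.002,0,0,0,0],[0.0239,-0.0721,-0.002,0,0,0,0],[0.0444,-0.0881,-0.002,0,0,0,0]]'; python3 st.py
```

```text
time_s: 8.9
eef_pos: [0.6131, -0.1345, 0.227]
eef_rot: [0.283, -0.011, 0.959, -0.018]
wrist_force: [6.3, 9.0, -7.1]
opening: 0.265
grasp_force: 61.0
t 8.9 rel hub [-0.04   -0.0741 -0.0647] crank -2.1487748681131826 rad 0.08422784059313763
F [-1.7345  9.2158  9.1416] T [-1.7164 -0.425   0.0326] 0.2649709853256876 60.98075956106186 [ 0.0041 -0.0009 -0.001 ]
Frad(out +) -7.285808731065331 Ftan -5.903947257294173 theta -2.0657748681131824
```

```bash
python3 jog.py '[[0.016,-0.007,0.001,0,0,0,0],[0.0329,-0.0107,0.001,0,0,0,0]]'; python3 st.py; python3 jog.py '[[0.0087,-0.0008,0,0,0,0,0],[0.0174,-0.0002,0,0,0,0,0]]'; python3 st.py
```

```text
time_s: 9.15
eef_pos: [0.5868, -0.1461, 0.2103]
eef_rot: [0.284, -0.011, 0.959, -0.019]
wrist_force: [6.0, 8.6, 1.3]
opening: 0.264
grasp_force: 61.5
t 9.15 rel hub [-0.0084 -0.0847 -0.0646] crank -1.7524466490985224 rad 0.08509233931017879
F [-6.0206  8.5152  1.9054] T [-1.685  -0.9361  0.0106] 0.2642071096454909 61.54941022396088 [ 0.0034  0.0013 -0.0009]
Frad(out +) -7.880798677790879 Ftan -6.829972564352051 theta -1.6694466490985225
time_s: 9.4
eef_pos: [0.5726, -0.1469, 0.2012]
eef_rot: [0.284, -0.011, 0.958, -0.019]
wrist_force: [7.4, 5.4, -1.2]
opening: 0.263
grasp_force: 61.3
t 9.4 rel hub [ 0.0085 -0.085  -0.0647] crank -1.5542111659427276 rad 0.08541957958119438
F [-5.7724  5.3872  4.8663] T [-1.079  -1.1528 -0.0042] 0.2630874352396597 61.34870231151581 [ 0.0026  0.0021 -0.0008]
Frad(out +) -5.934445348223272 Ftan -5.208180182137828 theta -1.4712111659427276
```

```bash
python3 jog.py '[[0.0083,0.0012,0,0,0,0,0],[0.0166,0.0033,0,0,0,0,0]]'; python3 st.py|grep -v F\ ; python3 jog.py '[[0.0082,0.003,0,0,0,0,0],[0.0161,0.0065,0,0,0,0,0]]'; python3 st.py|grep -v F\
```

```text
time_s: 9.65
eef_pos: [0.559, -0.1447, 0.1924]
eef_rot: [0.285, -0.011, 0.958, -0.02]
wrist_force: [10.0, 4.6, -2.6]
opening: 0.261
grasp_force: 61.1
t 9.65 rel hub [ 0.0246 -0.0822 -0.0648] crank -1.363115965060377 rad 0.08581719591743327
Frad(out +) -6.505358482604635 Ftan -5.526045149349834 theta -1.280115965060377
time_s: 9.9
eef_pos: [0.5456, -0.1392, 0.1835]
eef_rot: [0.285, -0.011, 0.958, -0.02]
wrist_force: [12.3, 2.3, -3.9]
opening: 0.266
grasp_force: 60.9
t 9.9 rel hub [ 0.0405 -0.0762 -0.0647] crank -1.1651140751910174 rad 0.08625042423221344
Frad(out +) -5.919179209496676 Ftan -6.209106310806233 theta -1.0821140751910174
```

```bash
python3 jog.py '[[0.0074,0.0045,0,0,0,0,0],[0.0144,0.0097,0,0,0,0,0]]'; python3 st.py|grep -v F\
python3 - <<'E'
from h import *
w=viewer.camera('wrist'); t=viewer.camera('top')
B=cv2.resize(np.clip(t[165:250,215:305]*1.7,0,255).astype(np.uint8),(400,378),interpolation=cv2.INTER_CUBIC)
cv2.imwrite('pics/w4.png',np.hstack([cv2.resize(w[40:420,200:560],(358,378)),B]))
E
```

```text
time_s: 10.15
eef_pos: [0.5336, -0.1306, 0.1754]
eef_rot: [0.285, -0.011, 0.958, -0.021]
wrist_force: [13.6, 0.4, -6.4]
opening: 0.264
grasp_force: 60.7
t 10.15 rel hub [ 0.0547 -0.067  -0.0648] crank -0.969331150264175 rad 0.08653730777274457
Frad(out +) -5.447684842353831 Ftan -5.8017506846645315 theta -0.8863311502641751
```

View pics/w4.png

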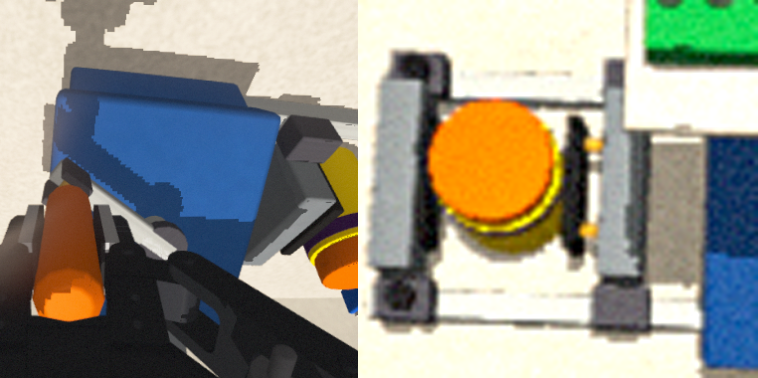

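Top crop: the jaw's pad at column 575 is now very close to the jar's side at 562, and the jar stands by the rear stop. I'll continue in fine steps and watch the tangential force.

```bash
python3 jog.py '[[0.0064,0.0058,0,0,0,0,0]]'|head -1; python3 st.py|grep -v F\ ; python3 jog.py '[[0.0059,0.0065,0,0,0,0,0]]'|head -1; python3 st.py|grep -v F\ ;  python3 jog.py '[[0.0052,0.007,0,0,0,0,0]]'|head -1; python3 st.py|grep -v F\ ;python3 jog.py '[[0.0044,0.0075,0,0,0,0,0]]'|head -1; python3 st.py|grep -v F\
```

```text
time_s: 10.38
t 10.375 rel hub [ 0.0609 -0.0617 -0.0647] crank -0.8745998914389194 rad 0.08669692640056809
Frad(out +) -4.484116924842638 Ftan -7.081170586658214 theta -0.7915998914389194
time_s: 10.5
t 10.5 rel hub [ 0.067  -0.0553 -0.0647] crank -0.7731374234703359 rad 0.08683598595470939
Frad(out +) -4.155126889465297 Ftan -6.818893188371021 theta -0.6901374234703359
time_s: 10.62
t 10.625 rel hub [ 0.0722 -0.0485 -0.0647] crank -0.6738208254425513 rad 0.08698640347887494
Frad(out +) -3.314084035976092 Ftan -5.251009666442827 theta -0.5908208254425513
time_s: 10.75
t 10.75 rel hub [ 0.0767 -0.0412 -0.0647] crank -0.5760416784742327 rad 0.0870610130749627
Frad(out +) -3.9543797481946337 Ftan -6.683266036001292 theta -0.49304167847423275
```

```bash
python3 jog.py '[[0.0045,0.0073,0,0,0,0,0]]'|head -1; python3 st.py|grep -v F\ ; python3 jog.py '[[0.0029,0.0084,0,0,0,0,0]]'|head -1; python3 st.py|grep -v F\ ;  python3 jog.py '[[0.002,0.0086,0,0,0,0,0]]'|head -1; python3 st.py|grep -v F\
```

```text
time_s: 10.88
t 10.875 rel hub [ 0.0805 -0.0342 -0.0648] crank -0.48464789778490486 rad 0.08744294171468599
Frad(out +) -9.296687847952358 Ftan -8.031770615689103 theta -0.40164789778490484
time_s: 11.0
t 11.0 rel hub [ 0.0834 -0.0261 -0.0647] crank -0.3866610182588998 rad 0.08743107468093274
Frad(out +) -6.825037790021018 Ftan -9.330122967234615 theta -0.3036610182588998
time_s: 11.12
t 11.125 rel hub [ 0.0856 -0.0178 -0.0647] crank -0.28835734117486056 rad 0.08744956399642063
Frad(out +) -4.169007199499632 Ftan -9.202206774883615 theta -0.20535734117486054
```

```bash
python3 jog.py '[[0.0012,0.0087,0,0,0,0,0]]'|head -1; python3 st.py|grep -v F\ ; python3 jog.py '[[0.0004,0.0089,0,0,0,0,0]]'|head -1; python3 st.py
```

```text
time_s: 11.25
t 11.25 rel hub [ 0.0869 -0.0094 -0.0646] crank -0.190481045959778 rad 0.08744970332633648
Frad(out +) -2.9170256863130652 Ftan -11.629152553445307 theta -0.10748104595977798
time_s: 11.38
t 11.375 rel hub [ 0.0875 -0.0007 -0.0646] crank -0.09110776871956967 rad 0.087478054839821
F [ -3.5106 -12.6352  18.5536] T [ 2.1977 -0.5999  0.0521] 0.2610558585295811 60.489749908447266 [-0.0061  0.0041 -0.0003]
Frad(out +) -3.4080177421881657 Ftan -12.663277335656868 theta -0.008107768719569669
```

The force rises from about 6 N free to about 12.7 N, roughly 1.2 N per 0.1 rad since crank ≈ 5.7. That puts about 40-50 N on the jar, so I'll stop here, unload slightly, open and retract.

```bash
python3 jog.py '[[0,-0.002,-0.002,0,0,0,0],[0,-0.002,-0.003,0,0,0,0]]'; python3 st.py; python3 jog.py '[[0,0,0,0,0,0,1],[0,0,0,0,0,0,1],[0,0,0,0,0,0,1],[0,0,0,0,0,0,1]]' ; python3 st.py
```

```text
time_s: 11.62
eef_pos: [0.5033, -0.0653, 0.1549]
eef_rot: [0.284, -0.009, 0.959, -0.02]
wrist_force: [49.9, -4.2, -46.2]
opening: 0.263
grasp_force: 61.9
t 11.625 rel hub [ 0.0891 -0.0006 -0.0662] crank -0.08967427894357544 rad 0.08910030599323163
F [-16.5541  -2.4775  66.0546] T [ 0.7319 -2.525  -0.0016] 0.26314497998413827 61.90716594457626 [-0.0011  0.0016 -0.003 ]
Frad(out +) -16.537235919417274 Ftan -2.5879464216198182 theta -0.0066742789435754344
time_s: 12.12
eef_pos: [0.5031, -0.0651, 0.157]
eef_rot: [0.284, -0.011, 0.958, -0.021]
wrist_force: [0.3, -0.4, 0.4]
opening: 1.0
grasp_force: 0.0
t 12.125 rel hub [ 0.0881 -0.0005 -0.068 ] crank -0.08884808520445012 rad 0.0881186305324309
F [-0.4398 -0.3776 -0.1489] T [-0.0407  0.2581  0.0156] 0.9995563418817545 0.0 [-0.0008  0.0019  0.0006]
Frad(out +) -0.43755586282669606 Ftan -0.3801771897791165 theta -0.0058480852044501125
```

```bash
python3 jog.py '[[0,0,-0.03,0,0,0,1],[0,0,-0.08,0,0,0,1],[0,0,-0.13,0,0,0,1],[0,0,-0.13,0,0,0,1]]'
python3 - <<'E'
from h import *
c=cam('wrist'); w=viewer.camera('wrist'); t=viewer.camera('top')
B=cv2.resize(np.clip(t[165:280,215:365]*1.6,0,255).astype(np.uint8),(450,345),interpolation=cv2.INTER_CUBIC)
cv2.imwrite('pics/w5.png',np.hstack([cv2.resize(w[:,130:480],(288,345)),B]))
h=hinge(C0); u=(HUB-h)/.085
for f in (1.3,1.5,1.571): x=h+.1*(u*np.cos(f)+N*np.sin(f)); print(f,proj('w',[x],c).round(0),proj('top',[x]).round(1))
m=cv2.inRange(cv2.cvtColor(w,cv2.COLOR_BGR2HSV),(3,150,60),(16,255,255)); k,l,st,ce=cv2.connectedComponentsWithStats(m); print(st[1:][st[1:,4]>300])
E
```

```text
time_s: 12.62
eef_pos: [0.4331, -0.0621, 0.2712]
eef_rot: [0.288, -0.012, 0.957, -0.024]
wrist_force: [0.5, -0.2, 0.3]
opening: 0.998
grasp_force: 0.0
1.3 [[273. 242.]] [[324.1 261.7]]
1.5 [[273. 218.]] [[324.5 268.8]]
1.571 [[273. 209.]] [[324.6 271.2]]
[[ 255  171   33   51 1216]
 [ 407  246   66   45 2256]]
```

View pics/w5.png

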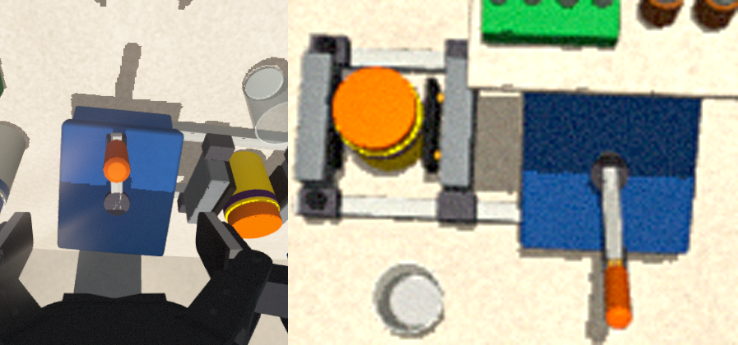

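The handle stands fully out: the tip at about (272,206) matches the (273,209) predicted for a fold of 1.571. The pad is sprung against the jar, the jar is against the rear stop, and the beaker hasn't moved. Handing in.

```bash
python3 -c "
from bench import ctrl, viewer, sensors
print(ctrl.hand_in())"
```

```text
the job is handed in; nothing more can be done
None
```

I handed the job in at about 12.7 s. The handle is fully out and released, and the crank is at about 6.2 rad. That should put roughly 40–50 N on the jar, an estimate from the rise in cranking force, and the beaker, jars and tip box looked undisturbed in the last pictures.

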